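# Push the reject base block along the guide and off the ledge into the chute

## Robot

A 7-joint arm with a two-finger parallel gripper is mounted at the origin on the work surface. World frame = base frame: x ahead of the robot, y to its left, z up, the work surface at z = 0. Lengths are in m, angles in rad, forces in N, time in s.
With the tool pointing down it reaches from about 0.4 to 0.85 m from the base axis. Payload 10.4 kg.
Tool frame: the origin (TCP) lies on the centre line of the jaws, within the pads' length; the fingertips stand 17 mm ahead of it and the grasp point (between the pads) lies 2 mm behind it; z points along the fingers, y is the line along which they close (so a half turn about z gives the same grasp; the last joint's range is limited). The gripper opens to 85 mm and grips with 20 to 120 N. Pads are 22 mm wide; open, the fingers measure 114 mm over their backs; the gripper's body (76 mm by 85 mm) begins 54 mm behind the grasp point. The pads swing forward as they close: fully open they stand 13 mm farther back than shut.
Start: joints at [-1.165, 0.332, -0.065, 1.46, 0.022, 1.35, -0.088], TCP at [0.26, 0.568, 0.222] pointing down, gripper open.
Joint ranges: [-2.6, 2.6], [-0.5, 2.12], [-1.47, 1.34], [0.16, 2.42], [-1.27, 4.41], [0.06, 2.06], [-2.6, 2.6]. Speed limits (rad/s): [2.22, 2.22, 2.79, 2.79, 3.14, 3.14, 3.14].

## Interface

Orientations are given as a unit quaternion [x, y, z, w].
In Python, from workcell import sensors, imaging, order, spotter gives the robot as it stands. The module is installed in compiled form; this text tells all that it offers.
- The arm moves only by the shell command python3 -m inch 'ROWS' [FORCE]. ROWS is JSON, a list that holds one entry, the list of rows, each a list of 7 numbers: the shift along the tool's x, y, z in m, then the turn, a rotation vector about the tool's x, y, z in rad, then the closure, from -1 (fully open) to 1 (shut). In form: [[[x, y, z, ax, ay, az, hand], ...]]. A call has 1 to 10 rows; each row is the pose to reach, as a shift and turn from the pose commanded when the call began, along the tool's axes at that moment; what a row does not reach only later rows make up. A row lasts 1/10 s, in which the tool goes at most 50 mm and 8.59 degrees, less where a joint would pass 70% of its speed; a pose out of reach is approached as far as the arm can. A call with a gripper value outside its range is refused whole. The fingers move at their own pace and stop on an object; FORCE is the grip in N (left out, the last holds). Time passes only in rows, so rows that repeat a pose let the fingers close. It gives the time, the measured TCP pose, the force, the opening and the grip force at its end, in the units of the state.
- sensors.get_obs(): the state, without advancing time (a new reading comes with each control period).
- imaging.camera(name): name is "scene" or "top"; returns the picture (420x560x3 uint8, blue, green, red); there is no depth.
- imaging.calibration(name): a dict with "mtx" (3x3 intrinsics, pixels), "D" ([k1, k2, p1, p2, k3] as OpenCV has them; the pictures are not rectified), "R" (3x3) and "t" (3): a world point X has camera coordinates R X + t. Camera axes: x right, y down, z forward; pixel columns grow to the right and rows downward; lengths in m; the calibration is good to about 2 mm. A picture is of the moment at which its call begins. calibration takes no time and is no camera call.
- order.hand_in(): hands the job in; it is judged then, once.
Trained networks look in the newest picture that a camera, given by its name, has taken for a name from the list of things; names that differ only in an ending like _2 or _b are one class to them, and where a whole thing is asked for, a point or a joint stands for the part that bears it (a point fixed in the world has none). Each returns a list of dicts, best first, with "conf" (0 to 1); they miss things now and then, are a little off and sometimes report something else, mostly with a low value. They report only what shows in the picture. A call takes as long as a camera call. They do not tell look-alikes from the thing itself.
- spotter.look_for(label, camera): "pixel" ([column, row] in pixels, amid what is visible of it).
The state is a dict: "clock": time; "joint_pos": joint angles; "joint_velocities": joint speeds; "tau": joint torques, N m; "position": TCP position; "ee_rot": TCP orientation; "ft_force": force on the tool from outside, world axes, zero at the start; "torque": the same for the moment, N m; "grip_width": opening from 0.0 (shut) to 1.0 (fully open); "grasp_force": force on a finger pad.
Only numpy, scipy, OpenCV 4.12 (cv2) and the standard library are available. Lean on these libraries where they do the work, as an engineer would, in place of code of your own. Each camera call takes 0.05 s, during which the arm holds its last target. There are 200 camera calls.

## Task

The beech base block with the red mark is a reject. Without lifting it off the ledge, press it gently sideways until it lies flush against the springy blue fence, then push it from behind along the fence, through the gateway and off the end of the ledge, so that it drops into the grey chute and stays there. The acrylic guide cracks if forced, and the jar, the finished stand and the screwdriver are to be left alone.

Things in the scene. Friction and masses are not known exactly. Their poses are not given: they have to be found in the camera images.
- station: Fixed wooden riser with a brown board ledge on top; a chute stands beyond its drop edge. Origin: on the table, under the middle of the drop edge. z up; y runs along the ledge towards and over the drop edge into the chute; x from the open side of the ledge towards the fence. The ledge's top is 130 mm above the origin and covers x -150 to 180 mm, y -260 to 0 mm.
- chute (a point): Point on the floor of the grey open-topped chute with yellow rims, station x 0, y 140 mm, 8 mm above the table. Inside, the chute covers station x -70 to 70 mm, y 0 to 200 mm; its rims are 110 mm above the table (20 mm below the ledge's top). A steel slope falls from 84 mm high at the drop edge to the floor at station y 80 mm.
- guide: Fixed aluminium scale block (22 x 200 x 10 mm, two black knobs) on the ledge at station x 100, y -120 mm; origin: centre of its underside, axes as the station's. It carries a clear acrylic frame with a blue fence strip and a stop bar, clamped at a setting along x that differs each time and is not measured. The guide cracks if anything presses on it with over 15 N; 3 to 8 N is a good press.
- fence_mid (a point): Nominal foot of the fence's face, fixed to the scale block (station x 35, y -110 mm, on the ledge): the real face, which looks to -x, is up to 18 mm either way in x. The fence is a blue strip along y, station y -220 to 0 mm, 5 mm thick, top 19 mm above the ledge. It is sprung: it gives to +x by 1 mm per 3 N, 8 mm at most, then is solid, and springs back.
- gateway_mid (a point): Nominal middle of the gateway at the drop edge, on the ledge, for the nominal fence; the real one is off by as much as the fence. The gateway is 55 mm wide in x, between the unpressed fence and the end of a clear stop bar with blue tape (18 mm high, station y -25 to 0 mm, running 110 mm to -x from the gateway) that closes the rest of the ledge.
- reject: Loose beech base block, 50 (x) x 110 (y) x 26 (z) mm, about 160 g, with a steel rod let into its top and a red mark. Origin: centre of its underside, y along its length. It starts on the open side of the ledge, clear of the fence, up to 0.25 rad askew, its middle at station x -60 to -40, y -150 to -100 mm. It slides on the ledge at about 1 to 2 N.
- jar: Loose glass jar with an orange cap, 44 mm across, 60 mm high, on the ledge on the far side of the guide. Origin at the centre of its underside. Leave alone.
- good_base: Loose finished stand: a beech base (50 x 110 x 26 mm) with two upright clear acrylic plates, 126 mm high in all, on the table. Origin at the centre of its underside. Leave alone.
- driver: Loose screwdriver with an orange handle, lying on the table. Leave alone.
Not all that is in view belongs to the job. What is shaped like the reject but black, purple or turquoise is not meant.

How it is judged:
On the way, in this order (a step that is already met when the one before it is completed fails the run):
1. the reject block is pressed flush along the fence: at least 1.5 N on the guide, within 0.06 rad of the ledge's direction, its side at the fence, for 0.2 s (contact force between reject and guide above 1.5 N and angle between the y axis of reject and the y axis of station, either way round below 0.06 rad and y of reject in the frame of station below -0.075 m and x of reject in the frame of station above -0.012 m), for 0.2 s.
2. the block, still lying on the ledge and in line with it, reaches out over the drop edge by 15 mm or more (y of reject in the frame of station above -0.04 m and z of reject in the frame of station above 0.126 m and angle between reject's own z axis and vertical below 0.06 rad and angle between the y axis of reject and the y axis of station, either way round below 0.12 rad), for 0.05 s.
At the end, for the whole second after the job is handed in: The reject block lies at rest inside the chute: its origin between the chute's walls (station x -70 to 70 mm, y 0 to 200 mm) and less than 95 mm above the table, slower than 20 mm/s (y of reject in the frame of station between 0 and 0.2 m and x of reject in the frame of station between -0.07 and 0.07 m and z of reject in the frame of station below 0.095 m and linear speed of reject below 0.02 m/s); the robot touches nothing.
It fails at once if anything presses on the guide with more than 15 N (contact force between anything else and guide above 15 N).
It fails at once if the block is lifted more than 15 mm off the ledge (z of reject in the frame of station above 0.145 m).
It fails at once if the jar is moved by more than 15 mm (distance of jar from where it was at the start of the episode above 0.015 m).
It fails at once if the finished stand is moved by more than 15 mm (distance of good_base from where it was at the start of the episode above 0.015 m).
It fails at once if the screwdriver is moved by more than 20 mm (distance of driver from where it was at the start of the episode above 0.02 m).
It also fails if it takes over 67 s, if anything falls off the work surface, if the arm or the gripper's body presses on something with over 40 N, if the wrist force passes 120 N, or if a joint passes its speed limit or range.

## Working session

There is one attempt and no reset: what is moved stays moved. The work goes in short steps, Python scripts to look and compute and a shell command to move; the robot and the scene stay as the last step left them, time stands still between calls to the robot, and variables do not carry over. Pictures are saved under pics/ and viewed, at most 10 in all, crops included, and the job is handed in when it is done.

```bash
mkdir -p pics; python3 - <<'E'
from workcell import sensors, imaging, spotter
import cv2
for c in("scene","top"):
    cv2.imwrite(f"pics/{c}0.png",imaging.camera(c))
    k=imaging.calibration(c); print(c,k)
    for l in("reject","guide","station","chute","fence_mid","gateway_mid","jar","good_base","driver"):
        print(l,[(d["pixel"],round(d["conf"],2)) for d in spotter.look_for(l,c)])
o=sensors.get_obs();print(o)
E
```

```text
scene {'mtx': array([[539.30419652,   0.        , 279.75632666],
       [  0.        , 539.30419652, 209.94987445],
       [  0.        ,   0.        ,   1.        ]]), 'D': array([-0.07839612,  0.        ,  0.        ,  0.        ,  0.        ]), 'R': array([[ 0.04936071,  0.99856945,  0.02055654],
       [ 0.64628451, -0.01624122, -0.76292369],
       [-0.76149843,  0.05094383, -0.64616165]]), 't': array([-0.1279113 , -0.28219403,  1.80380198])}
reject [([307.0, 174.0], 0.85), ([167.0, 195.5], 0.63), ([241.0, 178.6], 0.62), ([129.2, 229.8], 0.57), ([254.0, 209.0], 0.55)]
guide [([254.0, 210.6], 0.56)]
station [([274.5, 234.1], 0.95)]
chute [([274.4, 231.4], 0.97)]
fence_mid [([257.2, 210.6], 0.9)]
gateway_mid [([255.9, 205.4], 0.73)]
jar [([239.6, 232.3], 0.69)]
good_base [([420.9, 250.9], 0.84)]
driver [([340.7, 183.8], 0.46)]
top {'mtx': array([[431.63452288,   0.        , 280.64756845],
       [  0.        , 431.63452288, 210.57475432],
       [  0.        ,   0.        ,   1.        ]]), 'D': array([-0.10854913,  0.        ,  0.        ,  0.        ,  0.        ]), 'R': array([
[... 670 characters left out ...]
nt_pos': array([-1.1646341 ,  0.33222187, -0.06469917,  1.46012358,  0.02160239,
        1.34991382, -0.08850286]), 'joint_velocities': array([ 0.00048537,  0.00053987,  0.00020597,  0.00054043, -0.00212902,
        0.00088223, -0.00165944]), 'tau': array([-2.50379726e-04, -6.25254536e+01,  4.84255061e-02, -3.91832042e+01,
        1.64336781e-02,  1.98427915e-03,  2.78354730e-05]), 'position': array([0.2598286 , 0.56843715, 0.22161259]), 'ee_rot': array([ 2.12742450e-01,  9.77108310e-01,  1.48088851e-05, -3.41651176e-06]), 'ft_force': array([-0.01733108, -0.06665769, -0.53156053]), 'torque': array([-0.01205536, -0.02127403,  0.01283873]), 'grasp_force': 0.0, 'grip_width': 0.9955647981618919}
```

```bash
python3 - <<'E'
import cv2
a=cv2.imread("pics/top0.png")
cv2.imwrite("pics/top0c.png",cv2.resize(a[100:360,100:460],(800,578),interpolation=cv2.INTER_CUBIC))
E
```

```text
(no output)
```

View pics/scene0.png

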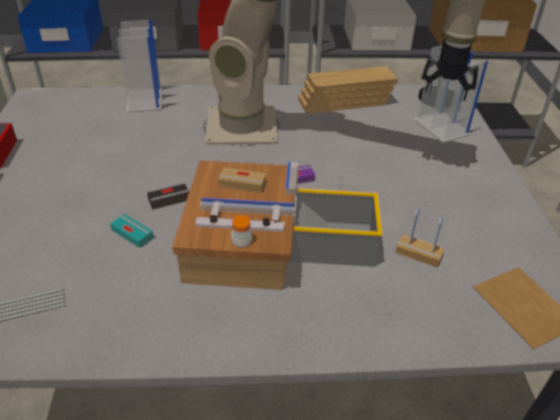

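View pics/top0c.png

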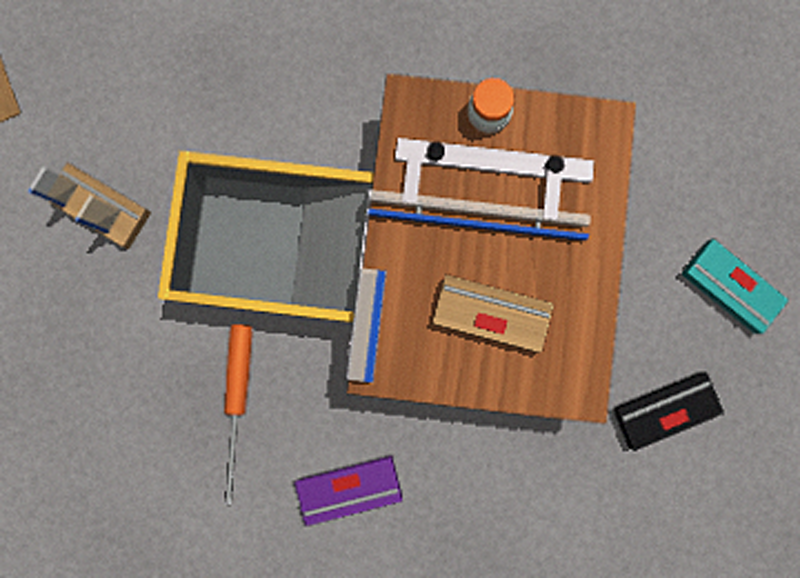

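The scene view shows the station mid-table with the chute to its right. Things that could be taken for the reject, in top-camera pixels:
- beech block with red mark on the ledge, about (322,241)
- turquoise block at (433,227)
- black block at (400,283)
- purple block at (257,321)
- finished stand at (144,192)

The beech block on the ledge fits the description. I'll check it in a close crop.

```bash
cat > h.py <<'E'
import numpy as np, cv2
from workcell import imaging
def ray(px,z,c="top"):
    k=imaging.calibration(c); u=cv2.undistortPoints(np.array([[px]],float),k["mtx"],k["D"])[0,0]
    d=k["R"].T@np.array([*u,1]); o=-k["R"].T@k["t"]
    return (o+d*(z-o[2])/d[2])
E
python3 - <<'E'
import cv2, numpy as np
from h import *
a=cv2.imread("pics/top0.png")
cv2.imwrite("pics/c1.png",cv2.resize(a[180:300,245:385],(700,600),interpolation=cv2.INTER_CUBIC))
f=lambda p:(100+p[0]*.45,100+p[1]*.45)
P=[((387,74),(.18,0)),((635,102),(.18,-.26)),((607,423),(-.15,-.26))]
W=np.array([ray(f(p),.13)[:2] for p,_ in P]);S=np.array([s for _,s in P])
w=W-W.mean(0);s=S-S.mean(0)
th=np.arctan2((s[:,0]*w[:,1]-s[:,1]*w[:,0]).sum(),(s*w).sum())
R=np.array([[np.cos(th),-np.sin(th)],[np.sin(th),np.cos(th)]]);t=W.mean(0)-R@S.mean(0)
print(th,t,(S@R.T+t-W)*1000)
k=imaging.calibration("top");print("cam",-k["R"].T@k["t"])
E
```

```text
-0.11595041286524557 [0.56167055 0.13282307] [[ 0.64230497  1.40201732]
 [ 0.53052343 -1.16121974]
 [-1.17282841 -0.24079758]]
cam [0.45055624 0.08341263 1.08959636]
```

View pics/c1.png

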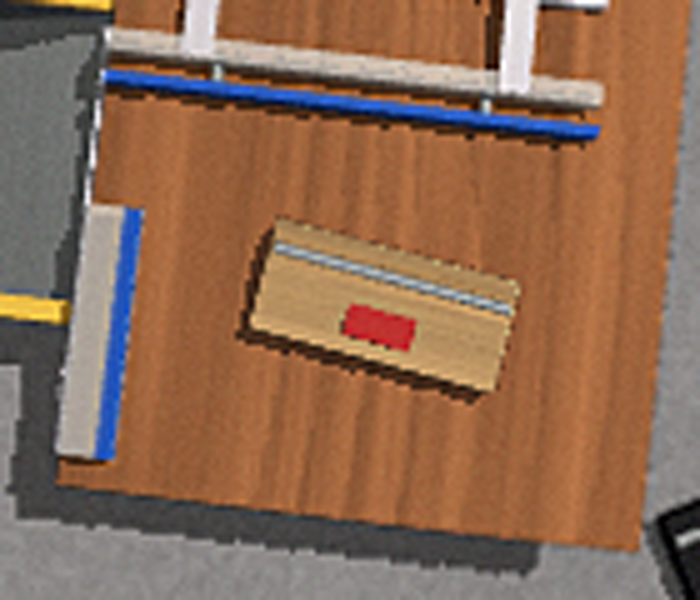

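The crop shows the beech block with the steel rod and red mark at full pixel about (322,241). It is slightly askew, and the blue fence is above it. The stop bar's tape end is at about (271,222).

```bash
cat > st.py <<'E'
from h import *
f=lambda p:(100+p[0]*.45,100+p[1]*.45)
g=lambda p:(245+p[0]/5,180+p[1]/5)
P=[(f((387,74)),(.18,0)),(f((635,102)),(.18,-.26)),(g((640,551)),(-.15,-.26)),(g((57,487)),(-.15,0))]
W=np.array([ray(p,.13)[:2] for p,_ in P]);S=np.array([s for _,s in P])
w=W-W.mean(0);s=S-S.mean(0)
th=np.arctan2((s[:,0]*w[:,1]-s[:,1]*w[:,0]).sum(),(s*w).sum())
R=np.array([[np.cos(th),-np.sin(th)],[np.sin(th),np.cos(th)]]);t=W.mean(0)-R@S.mean(0)
st=lambda w:R.T@(np.asarray(w)[:2]-t)      # world->station xy
wd=lambda s:R@np.asarray(s)+t
E
python3 - <<'E'
from st import *
np.set_printoptions(precision=4,suppress=True)
print(th,t,(S@R.T+t-W)*1000)
for n,z,ps in(("rej",.156,[(277,218),(520,285),(493,393),(248,328)]),("fence face",.149,[(105,82),(598,138)]),("stop",.148,[(95,205),(143,208)])):
    q=np.array([st(ray(g(p),z)) for p in ps]);print(n,q*1000,q.mean(0)*1000)
    d=q[0]-q[1];print("ang of y", np.arctan2(-d[0],d[1]))
from workcell import sensors
print(np.arctan2(*(lambda o:(2*o[0]*o[1],o[0]**2-o[1]**2))(sensors.get_obs()["ee_rot"])))
E
```

```text
-0.11585169032207102 [0.5618 0.1328] [[ 0.7994  1.3505]
 [ 0.7131 -1.2157]
 [-1.3254 -0.6552]
 [-0.1871  0.5203]]
rej [[ -22.5888  -83.1916]
 [ -39.6561 -190.9603]
 [ -87.2853 -183.9932]
 [ -71.3622  -75.9884]] [ -55.2231 -133.5334]
ang of y -0.15706573336640248
fence face [[  29.2091   -1.4986]
 [  29.018  -219.8661]] [  29.1136 -110.6823]
ang of y -0.0008751729532544141
stop [[-25.2391  -3.5246]
 [-24.162  -24.5902]] [-24.7006 -14.0574]
ang of y 0.05108346946960683
2.7128310410832777
```

```bash
cat > go.py <<'E'
# usage: go.py x y z(mm, station; z above ledge of TCP) -> tool shift & turn from now, tool y along station y
import sys
from st import *
from scipy.spatial.transform import Rotation as Ro
from workcell import sensors
o=sensors.get_obs(); q=Ro.from_quat(o["ee_rot"]); x,y,z=[float(v)/1000 for v in sys.argv[1:4]]
T=np.array([*wd((x,y)),.13+z]); ys=np.array([*R[:,1],0]); xs=-np.array([*R[:,0],0])
G=Ro.from_matrix(np.c_[xs,ys,[0,0,-1]])
print("shift",(q.inv().apply(T-o["position"])).round(4),"turn",(q.inv()*G).as_rotvec().round(3),"st now",(st(o["position"])*1000).round(1),round(o["position"][2]*1000-130,1),"F st",R.T@o["ft_force"][:2],o["ft_force"][2],"t",o["clock"],"w",o["grip_width"])
E
python3 go.py -112 -133 92
```

```text
shift [-3.902e-01 -4.317e-01 -4.000e-04] turn [ 0.    -0.    -0.313] st now [-350.3  397.9] 91.6 F st [-0.00950977 -0.06821421] -0.5315605323251724 t 1.0 w 0.9955647981618919
```

```bash
python3 -m inch '[[[-0.04,-0.044,0,0,0,-0.1,0],[-0.07,-0.078,0,0,0,-0.2,0],[-0.1,-0.111,0,0,0,-0.313,0],[-0.13,-0.144,0,0,0,-0.313,0],[-0.16,-0.177,0,0,0,-0.313,0],[-0.19,-0.21,0,0,0,-0.313,0],[-0.22,-0.243,0,0,0,-0.313,0],[-0.25,-0.277,0,0,0,-0.313,0],[-0.28,-0.31,0,0,0,-0.313,0],[-0.31,-0.343,0,0,0,-0.313,0]]]'; python3 go.py -112 -133 92
```

```text
clock: 2.0
position: [0.3994, 0.1258, 0.2219]
ee_rot: [0.058, 0.998, 0.0, 0.0]
ft_force: [0.3, -0.3, 0.2]
grip_width: 0.5
grasp_force: 0.0
shift [-0.0485 -0.1073 -0.0002] turn [0.001 0.001 0.   ] st now [-160.5  -25.7] 91.9 F st [ 0.28562411 -0.25699437] 0.16663219594499207 t 2.0 w 0.5004268867902193
```

```bash
python3 -m inch '[[[-0.02,-0.045,0,0,0,0,0],[-0.04,-0.09,0,0,0,0,0],[-0.048,-0.107,0,0,0,0,0],[-0.048,-0.107,0.03,0,0,0,0],[-0.048,-0.107,0.05,0,0,0,0],[-0.048,-0.107,0.065,0,0,0,0],[-0.048,-0.107,0.065,0,0,0,0],[-0.048,-0.107,0.065,0,0,0,0]]]'; python3 go.py -50 -133 27
python3 - <<'E'
from workcell import imaging; import cv2
a=imaging.camera("top")
cv2.imwrite("pics/c2.png",cv2.resize(a[180:300,245:385],(700,600),interpolation=cv2.INTER_CUBIC))
E
```

```text
clock: 2.8
position: [0.4346, 0.0158, 0.1571]
ee_rot: [0.058, 0.998, 0.0, 0.0]
ft_force: [0.1, 0.9, -0.2]
grip_width: 0.497
grasp_force: 0.0
shift [-0.0628 -0.0021  0.0001] turn [ 0.  0. -0.] st now [-112.8 -130.9] 27.1 F st [0.03942728 0.86435046] -0.1534694883993754 t 2.8 w 0.4968382698812888
```

View pics/c2.png

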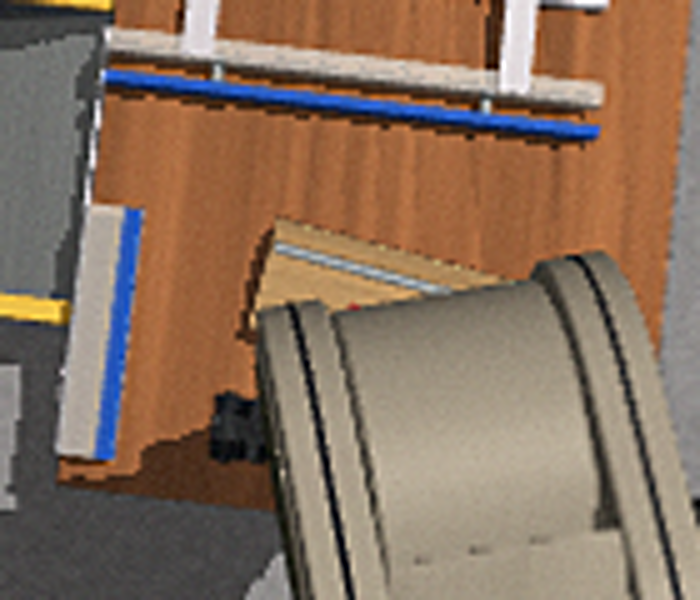

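The block is untouched and the fingers are down on its open side. Next I push slowly towards the fence.

```bash
python3 -m inch '[[[-0.007,-0.002,0,0,0,0,0],[-0.014,-0.002,0,0,0,0,0],[-0.021,-0.002,0,0,0,0,0],[-0.028,-0.002,0,0,0,0,0],[-0.035,-0.002,0,0,0,0,0],[-0.042,-0.002,0,0,0,0,0],[-0.049,-0.002,0,0,0,0,0],[-0.056,-0.002,0,0,0,0,0],[-0.061,-0.002,0,0,0,0,0],[-0.064,-0.002,0,0,0,0,0]]]'; python3 go.py -40 -133 27
```

```text
clock: 3.85
position: [0.4983, 0.0063, 0.1565]
ee_rot: [0.058, 0.998, -0.0, -0.0]
ft_force: [1.0, -0.0, -0.9]
grip_width: 0.501
grasp_force: 0.0
shift [-0.0085 -0.     -0.0005] turn [-0. -0. -0.] st now [ -48.5 -133. ] 26.5 F st [0.98156865 0.06934633] -0.9047024631677422 t 3.85 w 0.5012681989556256
```

```bash
python3 -m inch '[[[-0.002,0,0,0,0,0,0],[-0.004,0,0,0,0,0,0],[-0.006,0,0,0,0,0,0],[-0.008,0,0,0,0,0,0],[-0.008,0,0,0,0,0,0]]]'; python3 go.py -40 -133 27;  python3 - <<'E'
from workcell import imaging; import cv2
a=imaging.camera("scene")
cv2.imwrite("pics/c3.png",cv2.resize(a[140:260,170:310],(700,600),interpolation=cv2.INTER_CUBIC))
E
```

```text
clock: 4.35
position: [0.5059, 0.0055, 0.1566]
ee_rot: [0.058, 0.998, 0.0, 0.0]
ft_force: [0.1, 0.3, -0.0]
grip_width: 0.501
grasp_force: 0.0
shift [-0.0008 -0.0001 -0.0004] turn [0. 0. 0.] st now [ -40.8 -132.9] 26.6 F st [0.03654736 0.35537921] -0.015999939152317098 t 4.35 w 0.5014423264498967
```

View pics/c3.png

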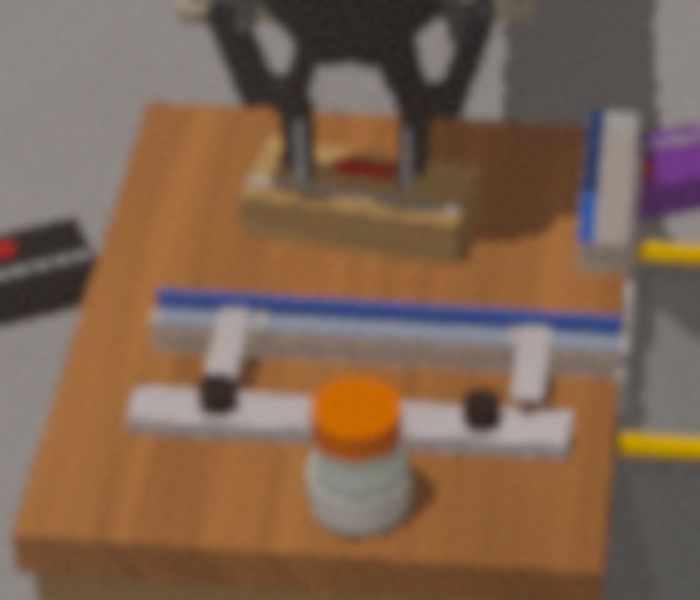

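The fingertips went over the block's top: in the crop they sit at (300–410,180), and the block has hardly moved. Half-open, the tips stand higher than I assumed. I'll raise, back off, shut the fingers, and find the ledge by touch.

```bash
python3 -m inch '[[[0,0,-0.015,0,0,0,0],[0.035,0,-0.015,0,0,0,0.9],[0.072,0,-0.015,0,0,0,0.9],[0.072,0,-0.01,0,0,0,0.9],[0.072,0,-0.005,0,0,0,0.9],[0.072,0,-0.001,0,0,0,0.9],[0.072,0,0,0,0,0,0.9],[0.072,0,0,0,0,0,0.9]]]'; python3 go.py -112 -133 25; python3 -m inch '[[[0,0,0.002,0,0,0,0.9],[0,0,0.002,0,0,0,0.9]]]';python3 - <<'E'
from workcell import imaging; import cv2
a=imaging.camera("scene")
cv2.imwrite("pics/c4.png",cv2.resize(a[140:260,170:310],(700,600),interpolation=cv2.INTER_CUBIC))
E
```

```text
clock: 5.2
position: [0.4346, 0.0136, 0.1562]
ee_rot: [0.058, 0.998, -0.0, -0.0]
ft_force: [-1.3, -0.5, -0.5]
grip_width: 0.047
grasp_force: 0.0
shift [-0.0006  0.0001  0.0012] turn [-0.001 -0.001 -0.   ] st now [-112.6 -133.1] 26.2 F st [-1.26639214 -0.67127909] -0.4944657883365329 t 5.2 w 0.04692362771999901
clock: 5.4
position: [0.4343, 0.0137, 0.1543]
ee_rot: [0.058, 0.998, -0.0, -0.0]
ft_force: [-0.3, -0.3, 0.4]
grip_width: 0.05
grasp_force: 0.0
```

View pics/c4.png

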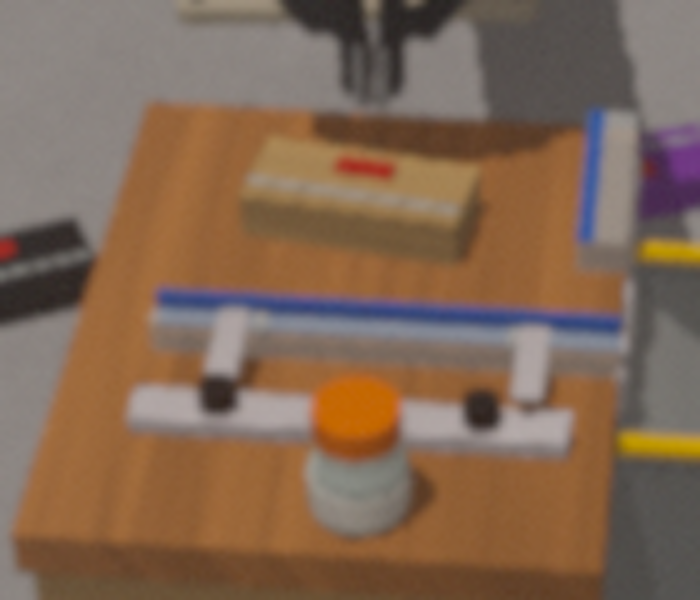

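The block is still in place, and the shut tips are at crop (370,98), beside it. I'll work out the tip height from that pixel.

```bash
python3 - <<'E'
from st import *
k=imaging.calibration("scene")
for x in(-.112,-.101):
  for z in(0,.01,.02,.03,.04):
    p=cv2.projectPoints(np.array([[*wd((x,-.133)),.13+z]]),cv2.Rodrigues(k["R"])[0],k["t"],k["mtx"],np.array(k["D"]))[0][0,0]
    print(x,z,(p-[170,140])*5)
# ledge corner checks
for s in((-.15,-.26),(-.15,0),(.18,-.26)):
    p=cv2.projectPoints(np.array([[*wd(s),.13]]),cv2.Rodrigues(k["R"])[0],k["t"],k["mtx"],np.array(k["D"]))[0][0,0];print(s,(p-[170,140])*5)
E
```

```text
-0.112 0 [373.84308361 155.13058508]
-0.112 0.01 [373.43851996 139.36768487]
-0.112 0.02 [373.03117656 123.46025484]
-0.112 0.03 [372.62103559 107.40656505]
-0.112 0.04 [372.20807944  91.20486383]
-0.101 0 [371.34785524 167.76222772]
-0.101 0.01 [370.92848392 151.96012701]
-0.101 0.02 [370.50618654 136.01203041]
-0.101 0.03 [370.08094358 119.91617405]
-0.101 0.04 [369.65273569 103.67077159]
(-0.15, -0.26) [143.53249587  99.75238876]
(-0.15, 0) [634.63248915 126.61005962]
(0.18, -0.26) [  6.77394179 533.80010288]
```

```bash
python3 -m inch '[[[0,0,0.002,0,0,0,0.9],[0,0,0.004,0,0,0,0.9],[0,0,0.004,0,0,0,0.9]]]'|egrep 'pos|force'; python3 -m inch '[[[0,0,0.002,0,0,0,0.9],[0,0,0.003,0,0,0,0.9],[0,0,0.003,0,0,0,0.9]]]'|egrep 'pos|force'
```

```text
position: [0.4341, 0.0138, 0.1503]
ft_force: [-0.5, -0.2, 0.7]
grasp_force: 0.0
position: [0.4342, 0.0138, 0.1474]
ft_force: [-0.5, -0.2, -0.1]
grasp_force: 0.0
```

```bash
python3 -m inch '[[[0,0,0.002,0,0,0,0.9],[0,0,0.002,0,0,0,0.9]]]'|egrep 'pos|force'; python3 -m inch '[[[0,0,0.002,0,0,0,0.9],[0,0,0.002,0,0,0,0.9]]]'|egrep 'pos|force';python3 - <<'E'
from workcell import imaging; import cv2
a=imaging.camera("scene")
cv2.imwrite("pics/c5.png",cv2.resize(a[130:230,180:310],(780,600),interpolation=cv2.INTER_CUBIC))
E
```

```text
position: [0.4341, 0.0138, 0.1453]
ft_force: [0.6, -0.6, 0.8]
grasp_force: 0.0
position: [0.4341, 0.0138, 0.1434]
ft_force: [-0.8, -0.0, 0.5]
grasp_force: 0.0
```

View pics/c5.png

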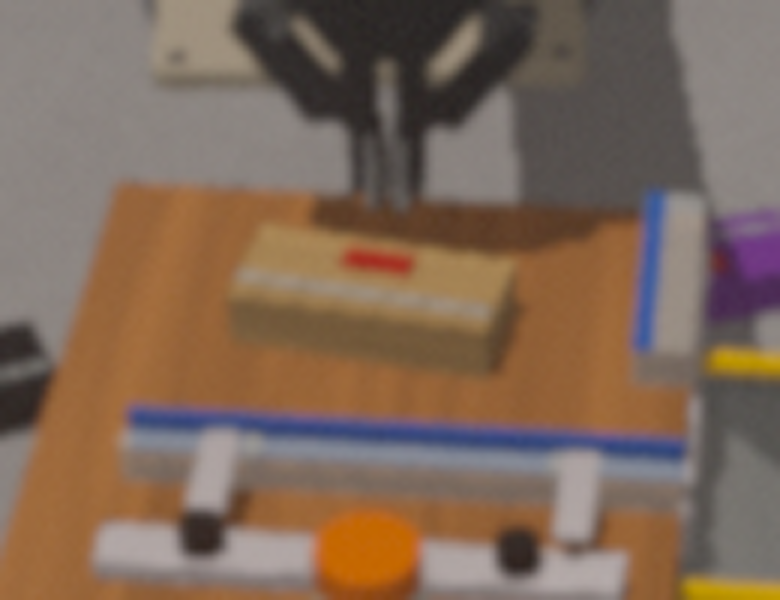

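```bash
for i in 1; do :; done; python3 -m inch '[[[0,0,0.002,0,0,0,0.9],[0,0,0.004,0,0,0,0.9],[0,0,0.004,0,0,0,0.9]]]'|egrep 'pos|ft'; python3 -m inch '[[[0,0,0.002,0,0,0,0.9],[0,0,0.004,0,0,0,0.9],[0,0,0.004,0,0,0,0.9]]]'|egrep 'pos|ft'
```

```text
position: [0.4341, 0.0137, 0.1393]
ft_force: [-0.2, 0.4, -0.7]
position: [0.4341, 0.0138, 0.1353]
ft_force: [-0.0, 0.2, -1.3]
```

```bash
python3 -m inch '[[[0,0,0.001,0,0,0,0.9],[0,0,0.002,0,0,0,0.9],[0,0,0.002,0,0,0,0.9]]]'|egrep 'pos|ft'; python3 -c "
from workcell import sensors;o=sensors.get_obs();print(o['joint_pos'],o['tau'],o['torque'],o['clock'])"
```

```text
position: [0.4342, 0.0138, 0.1335]
ft_force: [0.1, -0.1, 0.2]
[-0.58965622 -0.03844349  0.44912802  2.07058815  0.01862231  1.10579394
  1.3059104 ] [ 4.16816503e-03 -2.85213840e+01 -6.77830651e-01 -3.58892941e+01
  5.86023511e-03 -4.53130680e-02  1.04359025e-02] [ 0.00053999 -0.03434009  0.06824397] 7.4
```

```bash
python3 -m inch '[[[0,0,0.001,0,0,0,0.9],[0,0,0.002,0,0,0,0.9],[0,0,0.002,0,0,0,0.9]]]'|egrep 'pos|ft'; python3 -m inch '[[[0,0,0.001,0,0,0,0.9],[0,0,0.002,0,0,0,0.9],[0,0,0.002,0,0,0,0.9]]]'|egrep 'pos|ft'; python3 - <<'E'
from workcell import imaging; import cv2
a=imaging.camera("scene")
cv2.imwrite("pics/c6.png",cv2.resize(a[140:200,200:290],(780,520),interpolation=cv2.INTER_CUBIC))
E
```

```text
position: [0.4342, 0.0138, 0.1314]
ft_force: [0.8, -0.4, 0.1]
position: [0.4342, 0.0138, 0.1294]
ft_force: [0.5, -0.0, -0.2]
```

View pics/c6.png

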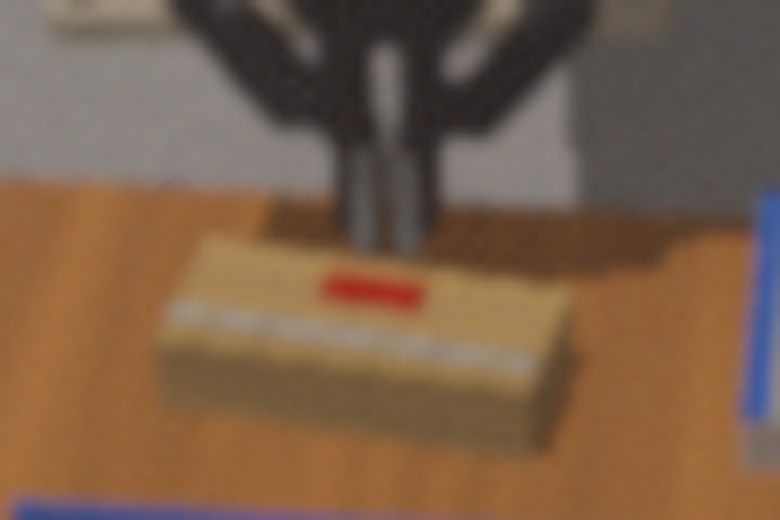

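The tips now pass behind the block's top edge at crop (385,250), so they are low enough. I'll push a little and track the red mark by code.

```bash
cat > red.py <<'E'
from st import *
from scipy import ndimage as nd
def mark(c):
    a=imaging.camera(c).astype(int); m=(a[...,2]>110)&(a[...,1]<70)&(a[...,0]<70)
    l,n=nd.label(m); out=[]
    for i in range(1,n+1):
        ys,xs=np.where(l==i)
        if len(xs)<6: continue
        w=st(ray((xs.mean(),ys.mean()),.156,c))
        if abs(w[0])<.16 and -.27<w[1]<.25: out.append(((w*1000).round(1),len(xs)))
    return out
if __name__=="__main__":
    print("scene",mark("scene"),"top",mark("top"))
E
python3 red.py
python3 -m inch '[[[-0.004,0,0,0,0,0,0.9],[-0.008,0,0,0,0,0,0.9],[-0.012,0,0,0,0,0,0.9],[-0.016,0,0,0,0,0,0.9],[-0.02,0,0,0,0,0,0.9],[-0.024,0,0,0,0,0,0.9],[-0.028,0,0,0,0,0,0.9],[-0.032,0,0,0,0,0,0.9],[-0.036,0,0,0,0,0,0.9],[-0.04,0,0,0,0,0,0.9]]]'; python3 go.py -40 -133 0; python3 red.py
```

```text
scene [(array([ -67.5, -132.9]), 20), (array([ 133.3, -101.3]), 10)] top [(array([ -56.9, -121.3]), 6), (array([-112.1,   99.2]), 7), (array([-118.7,  118.2]), 7), (array([-137. ,   98.2]), 8), (array([-145.7,  116.8]), 8)]
clock: 9.15
position: [0.4743, 0.0091, 0.1296]
ee_rot: [0.058, 0.998, 0.0, -0.0]
ft_force: [-1.4, -0.3, 0.4]
grip_width: 0.051
grasp_force: 0.7
shift [-0.0327 -0.0001 -0.0004] turn [ 0. -0.  0.] st now [ -72.7 -132.9] -0.4 F st [-1.3503265  -0.47531668] 0.4032954997913436 t 9.15 w 0.050993788318871115
scene [(array([ -49.3, -131.3]), 19), (array([ 132.9, -100.7]), 9)] top [(array([-112.1,   99.2]), 7), (array([-117.7,  118.3]), 6), (array([-135.9,   98.3]), 9), (array([-147.8,  116.6]), 10)]
```

```bash
python3 -m inch '[[[-0.004,0,0,0,0,0,0.9],[-0.008,0,0,0,0,0,0.9],[-0.012,0,0,0,0,0,0.9],[-0.016,0,0,0,0,0,0.9],[-0.02,0,0,0,0,0,0.9],[-0.024,0,0,0,0,0,0.9],[-0.027,0,0,0,0,0,0.9],[-0.03,0,0,0,0,0,0.9],[-0.032,0,0,0,0,0,0.9],[-0.032,0,0,0,0,0,0.9]]]'|egrep ft; python3 go.py -30 -133 0; python3 red.py
```

```text
ft_force: [-0.6, -0.3, 0.4]
shift [-0.0106 -0.0001 -0.0004] turn [-0.  0.  0.] st now [ -40.6 -132.9] -0.4 F st [-0.59555728 -0.32562282] 0.3672913212812395 t 10.25 w 0.04953850677298585
scene [(array([ -17.7, -130.8]), 23), (array([ 133.6, -100.6]), 9)] top [(array([-112.1,   99.2]), 7), (array([-118.7,  118.2]), 7), (array([-138. ,   98.1]), 7), (array([-147.8,  116.6]), 10)]
```

```bash
for i in 1; do python3 -m inch '[[[-0.002,0,0,0,0,0,0.9],[-0.004,0,0,0,0,0,0.9],[-0.004,0,0,0,0,0,0.9]]]'|egrep 'ft|pos';python3 -m inch '[[[-0.001,0,0,0,0,0,0.9],[-0.002,0,0,0,0,0,0.9],[-0.002,0,0,0,0,0,0.9]]]'|egrep 'ft|pos'; done; python3 -m inch '[[[-0.001,0,0,0,0,0,0.9],[-0.002,0,0,0,0,0,0.9],[-0.002,0,0,0,0,0,0.9]]]'|egrep 'ft|pos'; python3 go.py -30 -133 0; python3 red.py
```

```text
position: [0.51, 0.005, 0.1296]
ft_force: [-0.4, -0.0, 0.1]
position: [0.5119, 0.0048, 0.1296]
ft_force: [-1.2, -0.8, 0.7]
position: [0.5139, 0.0045, 0.1296]
ft_force: [-0.4, 0.6, 0.5]
shift [-0.0028 -0.0001 -0.0004] turn [0. 0. 0.] st now [ -32.8 -132.9] -0.4 F st [-0.43102987  0.5772898 ] 0.5283539391392073 t 11.25 w 0.0478123628201764
scene [(array([ -10.1, -130.1]), 24), (array([ 132.9, -100.7]), 9)] top [(array([-112.1,   99.2]), 7), (array([-138. ,   98.1]), 7), (array([-148.9,  116.4]), 11)]
```

```bash
python3 -m inch '[[[-0.001,0,0,0,0,0,0.9],[-0.002,0,0,0,0,0,0.9],[-0.002,0,0,0,0,0,0.9]]]'|egrep 'ft|pos';python3 -m inch '[[[-0.001,0,0,0,0,0,0.9],[-0.001,0,0,0,0,0,0.9],[-0.001,0,0,0,0,0,0.9]]]'|egrep 'ft|pos'; python3 go.py -30 -133 0; python3 red.py
```

```text
position: [0.5159, 0.0043, 0.1296]
ft_force: [-0.2, 0.6, 0.7]
position: [0.5167, 0.0043, 0.1296]
ft_force: [-3.6, 0.8, 0.9]
shift [ 0.     -0.0002 -0.0004] turn [ 0. -0.  0.] st now [ -30.  -132.8] -0.4 F st [-3.68088617  0.38166276] 0.9053229514996968 t 11.95 w 0.050981881645950834
scene [(array([  -8. , -128.8]), 29), (array([ 133.3, -101.3]), 10)] top [(array([-112.1,   99.2]), 7), (array([-117.7,  118.3]), 6), (array([-138. ,   98.1]), 7), (array([-148.9,  116.4]), 11)]
```

```bash
python3 -m inch '[[[-0.0005,0,0,0,0,0,0.9],[-0.001,0,0,0,0,0,0.9],[-0.001,0,0,0,0,0,0.9],[-0.001,0,0,0,0,0,0.9]]]'|egrep 'ft|pos'; python3 go.py -30 -133 0; python3 - <<'E'
from red import *
a=imaging.camera("scene")
cv2.imwrite("pics/c7.png",cv2.resize(a[150:225,185:305],(800,500),interpolation=cv2.INTER_CUBIC))
E
```

```text
position: [0.5172, 0.0043, 0.1295]
ft_force: [-5.2, 1.6, 4.0]
shift [ 0.0006 -0.0003 -0.0005] turn [ 0.    -0.001  0.   ] st now [ -29.4 -132.7] -0.5 F st [-5.30835729  0.99098902] 4.0393179128802545 t 12.45 w 0.04734945156748779
```

View pics/c7.png

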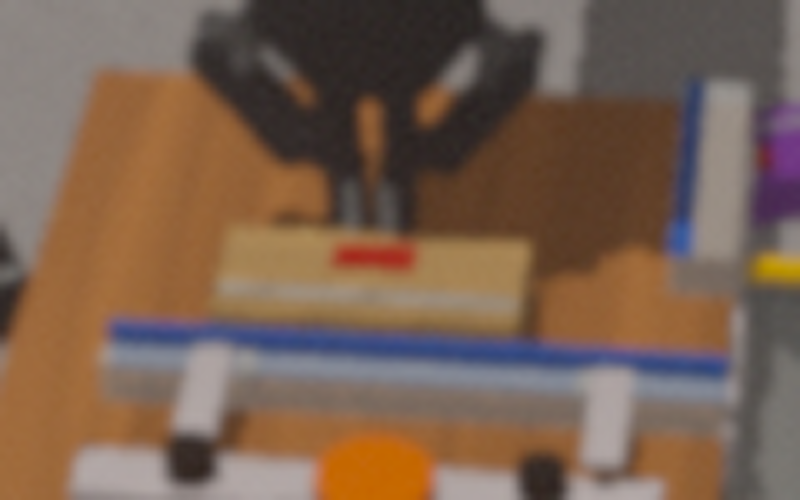

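The block lies along the fence: the rod runs (215,290)–(520,305) and the fence edge (110,325)–(725,365), nearly parallel. I'll press a little more and hold.

```bash
python3 -m inch '[[[-0.0005,0,0,0,0,0,0.9],[-0.001,0,0,0,0,0,0.9],[-0.001,0,0,0,0,0,0.9],[-0.001,0,0,0,0,0,0.9],[-0.001,0,0,0,0,0,0.9],[-0.001,0,0,0,0,0,0.9]]]'|egrep 'ft|pos'; python3 go.py -90 -133 0; python3 - <<'E'
from red import *
a=imaging.camera("scene")[...,:].astype(int)
# rod/top-edge angle: red mark row and beech mask PCA in station plane at block top
m=(a[...,2]>110)&(a[...,1]<70)&(a[...,0]<70)
h=cv2.cvtColor(a.astype(np.uint8),cv2.COLOR_BGR2HSV)
for nm,p in(("rod",[(185+215*.15,150+290*.15),(185+520*.15,150+305*.15)]),("fence",[(185+110*.15,150+325*.15),(185+725*.15,150+365*.15)])):
    q=[st(ray(x,.156 if nm=="rod" else .149,"scene"))*1000 for x in p];d=q[1]-q[0];print(nm,q,np.arctan2(-d[0],d[1]))
print(mark("scene"))
E
```

```text
position: [0.5178, 0.0043, 0.1296]
ft_force: [-7.8, 1.4, 6.6]
shift [ 0.0611 -0.0003 -0.0003] turn [ 0.    -0.002  0.   ] st now [ -28.9 -132.7] -0.4 F st [-7.92609573  0.46035664] 6.602734170458982 t 13.1 w 0.0476846259957983
rod [array([  18.71307559, -182.67537193]), array([ 17.28025367, -74.13570164])] 0.013200138712824227
fence [array([  33.09237636, -218.288052  ]), array([35.42325865, -0.4144865 ])] -0.010697917263689962
[(array([  -6.3, -130.6]), 22), (array([ 132.9, -100.7]), 9)]
```

```bash
python3 -m inch '[[[0.005,0,0,0,0,0,0.9],[0.015,0,0,0,0,0,0.9],[0.035,0,0,0,0,0,0.9],[0.045,-0.03,0,0,0,0,0.9],[0.045,-0.06,0,0,0,0,0.9],[0.045,-0.09,0,0,0,0,0.9],[0.045,-0.092,0,0,0,0,0.9],[0.02,-0.092,0,0,0,0,0.9],[-0.01,-0.092,0,0,0,0,0.9],[-0.034,-0.092,0,0,0,0,0.9]]]'|egrep 'ft|pos'; python3 -m inch '[[[0,0,0,0,0,0,0.9],[0,0,0,0,0,0,0.9]]]'|egrep 'ft'; python3 go.py 4 -200 0; python3 red.py
```

```text
position: [0.5432, -0.0907, 0.1297]
ft_force: [-0.4, 0.6, 0.0]
ft_force: [-0.2, 0.4, -1.5]
shift [ 0.0017  0.0247 -0.0008] turn [-0.001 -0.001  0.   ] st now [   5.7 -224.7] -0.8 F st [-0.20146165  0.42728794] -1.5496412037104663 t 14.4 w 0.05204167730092075
scene [(array([  -6.6, -128.1]), 20), (array([ 133.3, -100.5]), 7)] top [(array([   0.6, -127.9]), 9), (array([-113.2,   99.1]), 6), (array([-139.1,   97.9]), 6), (array([-147.8,  116.6]), 10)]
```

```bash
python3 -m inch '[[[0.001,0.006,0,0,0,0,0.9],[0.001,0.012,0,0,0,0,0.9],[0.001,0.018,0,0,0,0,0.9],[0.001,0.022,0,0,0,0,0.9],[0.001,0.026,0,0,0,0,0.9],[0.001,0.031,0,0,0,0,0.9],[0.001,0.037,0,0,0,0,0.9],[0.001,0.043,0,0,0,0,0.9],[0.001,0.049,0,0,0,0,0.9],[0.001,0.055,0,0,0,0,0.9]]]'|egrep 'ft|pos'; python3 go.py 4 -200 0; python3 red.py
```

```text
position: [0.5473, -0.0362, 0.1296]
ft_force: [-1.8, -2.0, 2.1]
shift [ 0.0011 -0.0305 -0.0004] turn [ 0.  0. -0.] st now [   5.1 -169.5] -0.4 F st [-1.55509424 -2.16080076] 2.117049945631877 t 15.5 w 0.045209994591065936
scene [(array([-10., -90.]), 11), (array([ 133.8, -100.8]), 7)] top [(array([ -1.7, -85.1]), 12), (array([-112.1,   99.2]), 7), (array([-137. ,   98.2]), 8), (array([-147.8,  116.6]), 10)]
```

```bash
cat > rod.py <<'E'
from red import *
a=imaging.camera("scene").astype(int)
P=[]
for v in range(150,225):
  for u in range(180,320):
    b,g,r=a[v,u]
    if min(b,g,r)>115 and r-b<45:
      s=st(ray((u,v),.156,"scene"))*1000
      if 2<s[0]<27 and -200<s[1]<60: P.append(s)
P=np.array(P);print(len(P))
for _ in range(3):
    c=np.polyfit(P[:,1],P[:,0],1);e=P[:,0]-np.polyval(c,P[:,1]);P=P[abs(e)<max(2,1.5*e.std())]
print("angle",-c[0],"y range",P[:,1].min(),P[:,1].max(),"x mid",np.polyval(c,P[:,1].mean()),len(P))
E
python3 rod.py
```

```text
58
angle -0.019395370516721282 y range -117.11970324481494 3.8352578313048045 x mid 15.143429483022507 40
```

```bash
python3 -m inch '[[[0,0.004,0,0,0,0,0.9],[0,0.008,0,0,0,0,0.9],[0,0.012,0,0,0,0,0.9],[0,0.016,0,0,0,0,0.9],[0,0.02,0,0,0,0,0.9],[0,0.024,0,0,0,0,0.9],[0,0.028,0,0,0,0,0.9],[0,0.032,0,0,0,0,0.9]]]'|egrep 'ft|pos'; python3 go.py 4 -200 0; python3 red.py; python3 rod.py
```

```text
position: [0.5509, -0.0044, 0.1296]
ft_force: [0.1, -1.5, -0.0]
shift [ 0.001  -0.0625 -0.0005] turn [ 0. -0.  0.] st now [   5.  -137.5] -0.4 F st [ 0.31529067 -1.44222342] -0.03837197448435542 t 16.45 w 0.049799981383633896
scene [(array([ -9.7, -57.9]), 8), (array([ 132.8, -100.4]), 8)] top [(array([ -1.2, -54.2]), 13), (array([-112.1,   99.2]), 7), (array([-117.7,  118.3]), 6), (array([-137. ,   98.2]), 8), (array([-145.7,  116.8]), 8)]
55
angle 0.006856921721729139 y range -95.54401255607706 3.6727082175364734 x mid 15.126986112954535 38
```

```bash
python3 -m inch '[[[0,0.004,0,0,0,0,0.9],[0,0.008,0,0,0,0,0.9],[0,0.012,0,0,0,0,0.9],[0,0.016,0,0,0,0,0.9],[0,0.02,0,0,0,0,0.9],[0,0.024,0,0,0,0,0.9],[0,0.028,0,0,0,0,0.9],[0,0.032,0,0,0,0,0.9],[0,0.034,0,0,0,0,0.9],[0,0.034,0,0,0,0,0.9]]]'|egrep 'ft|pos'; python3 go.py 4 -200 0; python3 red.py
```

```text
position: [0.5548, 0.0295, 0.1296]
ft_force: [0.3, 0.4, -0.1]
shift [ 0.001  -0.0967 -0.0005] turn [ 0.    -0.     0.001] st now [   5.  -103.3] -0.4 F st [0.25913254 0.41982591] -0.09212702708838834 t 17.6 w 0.048812695988187216
scene [(array([ -9.7, -24.3]), 12), (array([ 133.6, -101.1]), 11)] top [(array([ -1.7, -20.9]), 14), (array([-112.1,   99.2]), 7), (array([-118.7,  118.2]), 7), (array([-138. ,   98.1]), 7), (array([-145.7,  116.8]), 8)]
```

```bash
python3 -m inch '[[[0,0.006,0,0,0,0,0.9],[0,0.012,0,0,0,0,0.9],[0,0.018,0,0,0,0,0.9],[0,0.024,0,0,0,0,0.9],[0,0.03,0,0,0,0,0.9],[0,0.036,0,0,0,0,0.9],[0,0.042,0,0,0,0,0.9],[0,0.05,0,0,0,0,0.9],[0,0.058,0,0,0,0,0.9],[0,0.065,0,0,0,0,0.9]]]'|egrep 'ft|pos'; python3 go.py 4 -15 0; python3 red.py
```

```text
position: [0.5623, 0.0949, 0.1295]
ft_force: [-0.3, -0.5, -0.1]
shift [ 0.0008  0.0226 -0.0005] turn [ 0.001 -0.     0.001] st now [  4.8 -37.6] -0.5 F st [-0.27071282 -0.56764418] -0.07553910193762185 t 18.7 w 0.047575471149942386
scene [(array([66.5, 50.7]), 21), (array([ 132.8, -100.4]), 8)] top [(array([-12.2,  58.9]), 46), (array([-118.7,  118.2]), 7), (array([-137. ,   98.2]), 8), (array([-146.8,  116.7]), 9), (array([-156.4,   97.9]), 6)]
```

```bash
python3 -m inch '[[[0,-0.02,0,0,0,0,0.9],[0,-0.04,-0.02,0,0,0,0.9],[0,-0.04,-0.06,0,0,0,0.9],[0,-0.04,-0.09,0,0,0,0.9],[0.04,-0.06,-0.09,0,0,0,0.9],[0.08,-0.08,-0.09,0,0,0,0.9],[0.08,-0.08,-0.09,0,0,0,0.9],[0.08,-0.08,-0.09,0,0,0,0.9]]]'|egrep 'ft|pos'; python3 - <<'E'
from red import *
a=imaging.camera("top");cv2.imwrite("pics/c8.png",cv2.resize(a[110:290,160:400],(800,600),interpolation=cv2.INTER_CUBIC));print(mark("top"))
E
```

```text
position: [0.4733, 0.0233, 0.2201]
ft_force: [0.8, -0.1, 0.2]
[(array([-14. ,  55.7]), 50), (array([-112.1,   99.2]), 7), (array([-117.7,  118.3]), 6), (array([-137. ,   98.2]), 8), (array([-147.8,  116.6]), 10)]
```

View pics/c8.png

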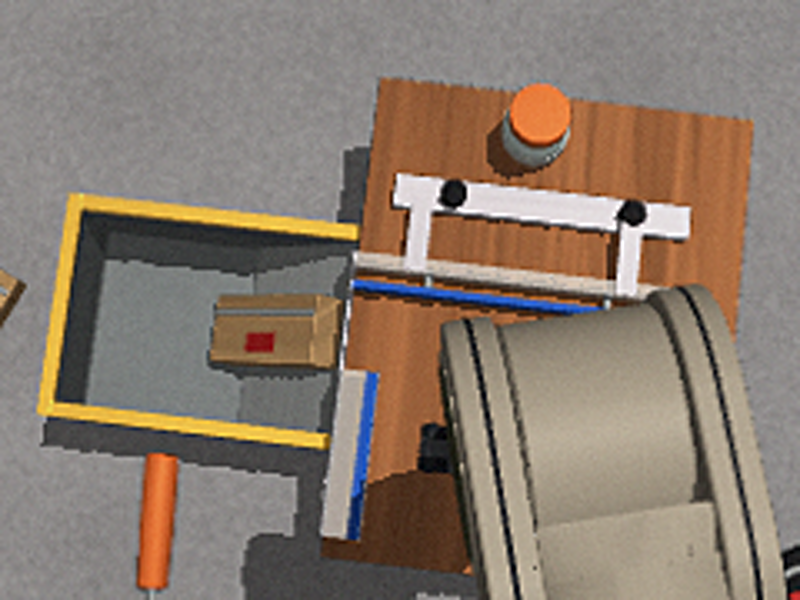

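The block lies in the chute on the slope, with its mark at crop (260,343). The jar, the stand, the screwdriver and the guide are unmoved. I'll check that it's at rest, then hand in.

```bash
python3 -m inch '[[[0,0,0,0,0,0,0.9],[0,0,0,0,0,0,0.9],[0,0,0,0,0,0,0.9],[0,0,0,0,0,0,0.9],[0,0,0,0,0,0,0.9]]]'|egrep 'ft|clock'; python3 - <<'E'
from red import *
m=mark("top")[0]; print(m)
from workcell import order
if abs(m[0][1]-55.7)<1: print(order.hand_in())
E
```

```text
clock: 20.2
ft_force: [-0.6, 1.1, 0.2]
(array([-14.1,  55.9]), 49)
the job is handed in; nothing more can be done
None
```

I pressed the reject flush against the fence, pushed it through the gateway into the grey chute where it lies at rest, and handed the job in at about 20 s; no verdict came back.

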